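# Turn the leaf of the larger flip-card stand

### The arm

A 6-joint arm with a two-finger parallel gripper is mounted at the origin on the work surface. World frame = base frame: x ahead of the robot, y to its left, z up, the work surface at z = 0. Lengths are in m, angles in rad, forces in N, time in s.
With the tool pointing down it reaches from about 0.35 to 0.975 m from the base axis. Payload 4.9 kg.
Tool frame: the origin (TCP) lies midway between the tips of the shut fingers; the grasp point (between the pads) lies 19 mm behind it; z points along the fingers, y is the line along which they close (so a half turn about z gives the same grasp; the last joint's range is limited). The gripper opens to 85 mm and grips with 20 to 120 N. Pads are 22 mm wide; open, the fingers measure 114 mm over their backs; the gripper's body (76 mm by 85 mm) begins 54 mm behind the grasp point. The pads swing forward as they close: fully open they stand 13 mm farther back than shut.
Start: joints at [1.23, 0.053, 1.613, -0, 1.476, -0.119], TCP at [0.137, 0.61, 0.231] pointing down, gripper open.
Joint ranges: [-3.01, 3.01], [-1.01, 2.22], [0.06, 2.58], [-1.02, 4.17], [0.09, 2.62], [-3.14, 3.14]. Speed limits (rad/s): [2.57, 2.57, 3.14, 3.14, 3.14, 3.14].

### API

Orientations are given as a unit quaternion [w, x, y, z].
In Python, from plant import * gives the robot as it stands.
- The arm moves only by the tool jog_arm, never from a script. Its argument "targets" is a list of rows, each a list of 3 entries, a list of its own where there are three numbers: the shift along the tool's x, y, z in units of 25 mm (1.0 is 25 mm), then the turn, a rotation vector about the tool's x, y, z in units of 8 degrees (1.0 is 8 degrees), then the opening in per cent of the stroke, from 0 (shut) to 100 (fully open). A call has 1 to 8 rows; each row is the pose to reach, as a shift and turn from the pose commanded when the call began, along the tool's axes at that moment; what a row does not reach only later rows make up. A row lasts 1/8 s, in which the tool goes at most 62.5 mm and 10.7 degrees, less where a joint would pass 70% of its speed; a pose out of reach is approached as far as the arm can. A call with a gripper value outside its range is refused whole. The fingers move at their own pace and stop on an object; the grip force is fixed at half the most. Time passes only in rows, so rows that repeat a pose let the fingers close. It gives the time, the measured TCP pose, the force, the opening and the grip force at its end, in the units of the state.
- state(): the state, without advancing time (a new reading comes with each control period).
- grab_frame(name): name is "side" or "top"; returns (picture, depth): 420x560x3 uint8, red, green, blue; 420x560 float32, m along the optical axis (not along the pixel's ray), 0 where there is no reading.
- camera_params(name): a dict with "fovy" (degrees; the focal length in pixels is half the picture's height over the tangent of half this angle, whatever the lens; pixels are square), "cx", "cy" (the principal point, pixels), "rvec" (rotation vector, rad) and "tvec" (3), from world to camera coordinates, as OpenCV has them. Camera axes: x right, y down, z forward; pixel columns grow to the right and rows downward; lengths in m; the calibration is good to about 2 mm. A picture is of the moment at which its call begins. camera_params takes no time and is no camera call.
- job_done(): hands the job in; it is judged then, once.
The state is a dict: "time": time; "joint_pos": joint angles; "joint_vel": joint speeds; "joint_efforts": joint torques, N m; "tool_pos": TCP position; "tool_rot": TCP orientation; "contact_force": force on the tool from outside, world axes, zero at the start; "ft_torque": the same for the moment, N m; "gripper_width": opening from 0.0 (shut) to 1.0 (fully open); "grasp_force": force on a finger pad.
Only numpy, scipy, OpenCV 4.12 (cv2) and the standard library are available. Lean on these libraries where they do the work, as an engineer would, in place of code of your own. Each camera call takes 0.05 s, during which the arm holds its last target. There are 200 camera calls.

### The job

Two flip-card stands stand on the garage bench, each with one rigid leaf part-way up. Turn the leaf of the larger stand over its spine until it lies fully flat on the other side: ease it over, without flinging it, by pushing with the fingers on the one face that starts underneath, and never pinch it between them. Do not lift the stand or shove it along the bench, and leave the smaller stand and everything else as they are.

Things in the scene. Friction and masses are not known exactly. Their poses are not given: they have to be found in the camera images.
- large_stand: The larger of two flip-card stands, free on the bench: dark steel base plate 190 x 260 x 15 mm (x by y by z), about 3 kg. Origin at the centre of its underside, z up; x runs along the spine, y across it. A steel spine rod lies along x over the middle of the base. At the start the leaf slopes up on the -y side; it is to end flat on the +y side.
- large_spine (a point): Middle of the larger stand's spine, on the hinge axis, 20 mm above the bench; axes as the stand's.
- large_leaf (a joint): Hinge angle of the larger stand's leaf, rad: 0 = flat on the -y side of its stand, pi/2 = upright, pi = flat on the +y side (end stops at 0 and pi). It starts between 0.6 and 1.0. The hinge is stiff (about 0.13 N m of friction, leaf about 0.15 kg): the leaf stays at any angle where it is left and does not fall by itself, so it must be pushed all the way down.
- large_edge (a point): Middle of the free edge of the larger leaf, 115 mm from the hinge axis. The leaf is an aluminium plate with white cards on both faces, 150 mm along the spine, 6 mm thick, its mid-plane through the hinge axis. Lying flat on the +y side its upper face is 23 mm above the bench.
- large_under: The half-thickness (3 mm) of the larger leaf that faces the base at the start (and faces up once turned): the face to push on. Origin on the hinge axis.
- large_upper: The other half-thickness (3 mm) of the larger leaf, facing up at the start. Its rim is set 5 to 6 mm in from the leaf's. Origin on the hinge axis.
- small_stand: The smaller flip-card stand of the same make, to be left alone: base 120 x 180 x 15 mm, origin at the centre of its underside, leaf 90 mm along the spine, free edge 75 mm from its hinge axis (20 mm above the bench), sloping up on its -y side by 0.6 to 1.0 rad.
- small_edge (a point): Middle of the free edge of the smaller stand's leaf.
- deep_socket: Bystander: steel socket, diameter 26, 45 mm tall, upright near the larger stand's +x side. Origin under its centre.
- wheel_nut: Bystander: steel nut, diameter 28, 24 mm tall, near the larger stand's -x side. Origin under its centre.
- short_socket: Bystander: steel socket, diameter 32, 32 mm tall, near the smaller stand's -x side. Origin under its centre.
- mug: Bystander: mug, diameter 82, 90 mm tall. Origin under its centre.
- spray_can: Bystander: can, diameter 60, 170 mm tall. Origin under its centre.
- oil_filter: Bystander: oil filter, diameter 76, 91 mm tall. Origin under its centre.
- wrench: Bystander: wrench 200 mm long, lying flat. Origin under its middle.
- screwdriver: Bystander: screwdriver 200 mm long, lying flat. Origin under its middle.

How it is judged:
On the way:
1. the larger leaf is brought past upright with the fingers on its pushed face (value of joint large_leaf between 1.3 and 2.5 rad and contact force between the fingers and large_under above 0.1 N), for 0.05 s.
At the end, for the whole second after the job is handed in: The larger stand's leaf lies flat on the +y side (hinge angle above 3.05 rad, within about 5 degrees of fully flat) and at rest; its stand is within 40 mm of where it was and level on the bench; the smaller stand and its leaf are within 20 mm and the other things within 30 mm of where they were (value of joint large_leaf above 3.05 rad and velocity of joint large_leaf below 0.1 rad/s and not (distance of large_stand from where it was at the start of the episode above 0.04 m or height (world z) of large_stand above 0.012 m or angle between large_stand's own z axis and vertical above 0.12 rad) and not (distance of any of deep_socket, short_socket, wheel_nut, mug, spray_can, oil_filter, wrench, screwdriver from where it was at the start of the episode above 0.03 m or distance of any of small_edge, small_stand from where it was at the start of the episode above 0.02 m)); the robot touches nothing.
It fails at once if the larger leaf is pinched: the fingers press both of its faces at once (contact force between the fingers and large_under above 0.5 N and contact force between the fingers and large_upper above 0.5 N).
It fails at once if the leaf is flung (faster than 6 rad/s) (velocity of joint large_leaf above 6 rad/s).
It fails at once if the larger stand is lifted, tipped or shoved more than 40 mm (distance of large_stand from where it was at the start of the episode above 0.04 m or height (world z) of large_stand above 0.012 m or angle between large_stand's own z axis and vertical above 0.12 rad).
It fails at once if the smaller stand (20 mm) or another thing (30 mm) is disturbed (distance of any of deep_socket, short_socket, wheel_nut, mug, spray_can, oil_filter, wrench, screwdriver from where it was at the start of the episode above 0.03 m or distance of any of small_edge, small_stand from where it was at the start of the episode above 0.02 m).
It also fails if it takes over 40 s, if anything falls off the work surface, if the arm or the gripper's body presses on something with over 40 N, if the wrist force passes 120 N, or if a joint passes its speed limit or range.

## Working session

There is one attempt and no reset: what is moved stays moved. The work goes in short steps, Python scripts to look and compute and a tool call to move; the robot and the scene stay as the last step left them, time stands still between calls to the robot, and variables do not carry over. Pictures are saved under pics/ and viewed, at most 10 in all, crops included, and the job is handed in when it is done.

Besides the shell and the picture viewer there is one more tool, called after "Emit:" as name(argument=value, ...), one argument or row to a line, values as JSON. jog_arm: Moves the arm, as the interface text tells. Its arguments: {"type":"object","properties":{"targets":{"type":"array"}},"required":["targets"]}

```bash
mkdir -p pics; cat > h.py <<'E'
from plant import *
import numpy as np, cv2
from scipy.spatial.transform import Rotation as R
def cloud(n):
    im,d=grab_frame(n); p=camera_params(n); f=210/np.tan(np.radians(p["fovy"])/2)
    v,u=np.mgrid[0:420,0:560]
    c=np.stack([(u-p["cx"])/f*d,(v-p["cy"])/f*d,d],-1)
    M=R.from_rotvec(np.ravel(p["rvec"])).as_matrix()
    w=(c-np.ravel(p["tvec"]))@M
    w[d==0]=np.nan
    return im,w
E
python3 - <<'E'
from h import *
print(state())
for n in("top","side"):
    im,w=cloud(n); np.savez(n+"0.npz",im=im,w=w)
    cv2.imwrite(f"pics/{n}0.png",im[:,:,::-1]); print(camera_params(n))
E
```

```text
{'time': 0.0, 'joint_pos': array([ 1.22998818e+00,  5.33316340e-02,  1.61427723e+00,  1.09570996e-05,
        1.47597744e+00, -1.18995313e-01]), 'joint_vel': array([ 0.00033238, -0.00035281, -0.00042586,  0.00125271,  0.00023512,
       -0.00267485]), 'joint_efforts': array([-1.41753120e-03, -3.93665850e+01, -3.70178461e+01, -3.49766096e-04,
        7.07642699e-03,  1.63692300e-07]), 'tool_pos': array([0.13728773, 0.60911099, 0.23008866]), 'tool_rot': array([-2.32467688e-04,  1.10679661e-01,  9.93855633e-01, -9.69352194e-04]), 'contact_force': array([-0.05433883, -0.90296066,  0.05047569]), 'ft_torque': array([-0.02865524, -0.02394376, -0.05257464]), 'grasp_force': 0.0, 'gripper_width': 0.9959946179036415}
{'fovy': 54.70276911060472, 'cx': 280.3459922887856, 'cy': 210.138748631595, 'rvec': array([ 2.18022653, -2.16441493,  0.07998471]), 'tvec': array([0.01407152, 0.51660632, 1.4306728 ])}
{'fovy': 44.53601049123851, 'cx': 281.1243338671655, 'cy': 206.4886960228272, 'rvec': array([2.27029796, 0.00301448, 0.02946428]), 'tvec': array([-0.50700173,  0.04955438,  1.55277048])}
```

View pics/top0.png

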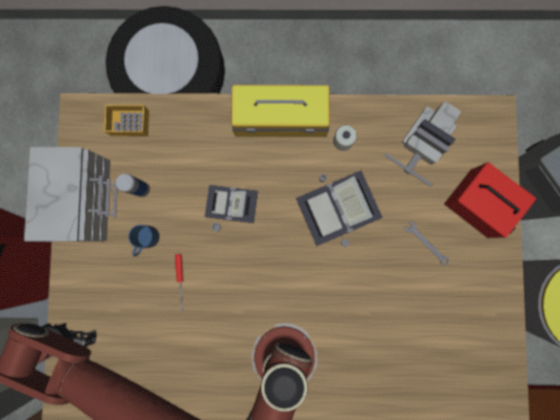

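View pics/side0.png

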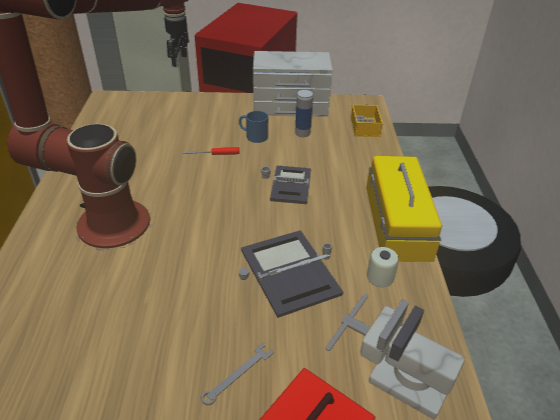

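```bash
python3 - <<'E'
import numpy as np,cv2
for n,(a,b,c,d) in {"top":(165,250,290,390),"side":(225,320,230,350)}.items():
    z=np.load(n+"0.npz"); im,w=z["im"],z["w"]
    cv2.imwrite(f"pics/{n}c.png",cv2.resize(im[a:b,c:d,::-1],None,fx=6 if n=="top" else 6,fy=6,interpolation=cv2.INTER_CUBIC))
z=np.load("top0.npz"); w=z["w"]
print("table",np.nanmedian(w[270:300,300:400,2]))
np.set_printoptions(linewidth=250)
print((w[168:248:4,294:388:4,2]*1000).round().astype(int))
# base: points 8..35mm high of region, minAreaRect
reg=w[160:255,285:395].reshape(-1,3); 
for lo,hi in((.009,.018),(.03,.2)):
    q=reg[(reg[:,2]>lo)&(reg[:,2]<hi)]
    print(lo,len(q),cv2.minAreaRect((q[:,:2]*1000).astype(np.float32)))
E
```

```text
table -0.0014904009556067294
[[                  -2                   -6                   -2                   -4                   -1                   -5                    0                   -4                   -4                    0                   -2
                    -3                   -4                   -4                    1                    0                    0                    1                    0                   -3                   -2                   -3
                    -7                   -9]
 [                   0                    1                   -1                   -2                   -4                   -6                   11                   -6                    0                   -4                    0
                     0                  -11                    0                    0                    2                   12                   14                    0                    2                  -10                    5
  -9223372036854775808                  -10]
 [                  -2                    2      
[... 8730 characters left out ...]
            -4                   -6                   11                    0                   -8                    3                   -1
                     4                   20                   21                   -3                   -3                    3                   -4                    2                   -1                   -7                   -4
                    -5                   -5]]
0.009 2194 ((520.74072265625, -190.1046142578125), (315.9131164550781, 304.25848388671875), 84.20563507080078)
0.03 1086 ((606.236083984375, -278.8094482421875), (222.952392578125, 243.0887908935547), 32.424530029296875)<stdin>:8: RuntimeWarning: invalid value encountered in cast
```

View pics/topc.png

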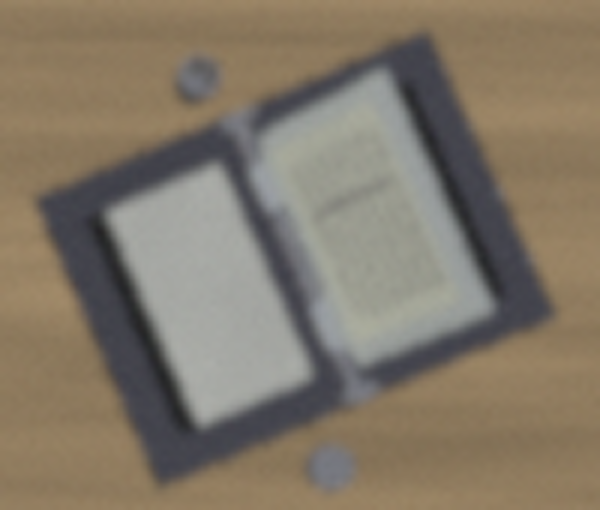

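View pics/sidec.png

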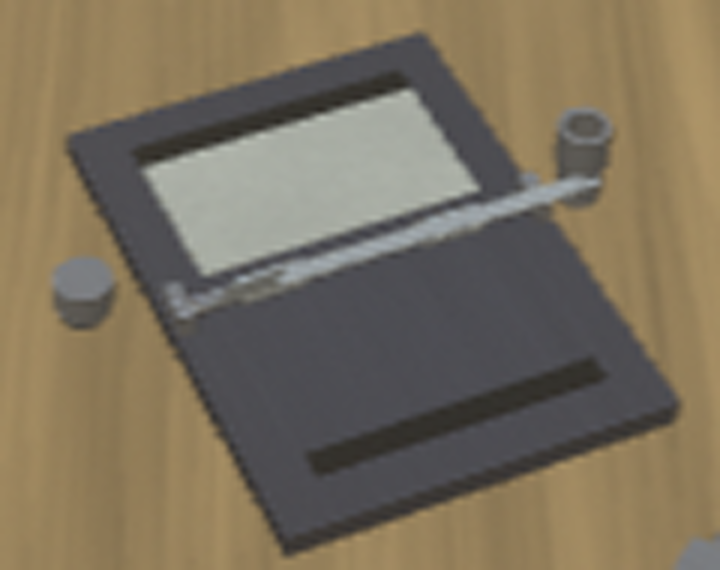

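The larger stand is centred near top px (340,208), or (0.54,-0.2) in world. Its leaf slopes up toward image right (-y) with its free edge about 105 mm high. The +y side is image left. The ringed deep socket is at crop px (198,77) and the nut at (330,467).

```bash
python3 - <<'E'
from h import *
z=np.load("top0.npz"); im,w=z["im"],z["w"]
p=camera_params("top"); f=210/np.tan(np.radians(p["fovy"])/2); M=R.from_rotvec(p["rvec"]).as_matrix()
o=-M.T@p["tvec"]
def ray(u,v,h):
    d=M.T@np.array([(u-p["cx"])/f,(v-p["cy"])/f,1]); return (o+d*(h-o[2])/d[2])[:2]
c=[ray(290+a/6-.4,165+b/6-.4,.015) for a,b in((38,200),(160,485),(552,315),(430,35))]
print(np.round(c,3),[np.round(np.linalg.norm(c[i]-c[i-1]),3) for i in range(4)])
O=np.mean(c,0); ex=c[0]-c[1]+c[3]-c[2]; ex/=np.linalg.norm(ex); ey=np.array([-ex[1],ex[0]])
print("O",O,"yaw",np.degrees(np.arctan2(ex[1],ex[0])))
q=w[160:255,285:395].reshape(-1,3); q=q[np.isfinite(q).all(1)]
l=np.c_[(q[:,:2]-O)@ex,(q[:,:2]-O)@ey,q[:,2]]
k=(abs(l[:,0])<.065)&(l[:,1]>-.11)&(l[:,1]<-.03)&(l[:,2]>.035)
a=np.polyfit(l[k,1],l[k,2],1); print("leaf angle",np.arctan(-a[0]),"z at hinge",a[1],k.sum(),"edge s",l[k,1].min(),"zmax",np.percentile(l[k,2],98))
np.savez("stand.npz",O=O,ex=ex,ey=ey)
# waypoints
th0=np.arctan(-a[0]); 
for t in np.r_[th0,np.radians([60,75,90,100,110,120,130,140,150,160,170,180])]:
    n=np.array([-np.sin(t),-np.cos(t)]); r=.115 if t<1.58 else .085
    P=np.array([-r*np.cos(t),.02+r*np.sin(t)])+.003*n+[-.011,-.03 if t<1.57 else 0]
    if r==.115 and t>1.57:P[1]-=.03
    print(round(np.degrees(t)),"s,z",P.round(4),"world",(O+ey*P[0]).round(3))
E
```

```text
[[ 0.562 -0.038]
 [ 0.392 -0.111]
 [ 0.495 -0.345]
 [ 0.663 -0.274]] [np.float64(0.257), np.float64(0.185), np.float64(0.255), np.float64(0.183)]
O [ 0.52777103 -0.19192394] yaw 23.08252309896751
leaf angle 0.8326879122647523 z at hinge 0.02823561575744585 605 edge s -0.07639527447057821 zmax 0.1082887216896063
48 s,z [-0.0906  0.0731] world [ 0.563 -0.275]
60 s,z [-0.0711  0.0881] world [ 0.556 -0.257]
75 s,z [-0.0437  0.1003] world [ 0.545 -0.232]
90 s,z [-0.014  0.105] world [ 0.533 -0.205]
100 s,z [0.0008 0.1042] world [ 0.527 -0.191]
110 s,z [0.0153 0.1009] world [ 0.522 -0.178]
120 s,z [0.0289 0.0951] world [ 0.516 -0.165]
130 s,z [0.0413 0.087 ] world [ 0.512 -0.154]
140 s,z [0.0522 0.0769] world [ 0.507 -0.144]
150 s,z [0.0611 0.0651] world [ 0.504 -0.136]
160 s,z [0.0678 0.0519] world [ 0.501 -0.13 ]
170 s,z [0.0722 0.0377] world [ 0.499 -0.126]
180 s,z [0.074 0.023] world [ 0.499 -0.124]
```

Emit:
jog_arm(
  targets=[
    [[-1, -0.5, -0.5], [0, 0, 0.5], 0],
    [[-3, -1.4, -1], [0, 0, 1], 0],
    [[-5.2, -2.4, -1], [0, 0, 1.5], 0],
    [[-7.4, -3.4, -1], [0, 0, 2], 0],
    [[-9.6, -4.4, -1], [0, 0, 2.5], 0],
    [[-11.8, -5.4, -1], [0, 0, 3], 0],
    [[-14, -6.4, -1], [0, 0, 3.5], 0],
    [[-16.2, -7.4, -1], [0, 0, 4], 0],
  ],
)

```text
time: 1.1
tool_pos: [0.493, 0.3386, 0.2558]
tool_rot: [-0.0, 0.381, 0.924, -0.0]
contact_force: [-0.7, 0.9, 1.0]
gripper_width: 0.0
grasp_force: 0.0
```

```bash
cat > go.py <<'E'
from h import *
import sys
d=np.load("stand.npz"); s0=state()
q=s0["tool_rot"]; T=R.from_quat([q[1],q[2],q[3],q[0]])
ex,ey=d["ex"],d["ey"]
G=R.from_matrix(np.array([[ey[0],ex[0],0],[ey[1],ex[1],0],[0,0,-1]]))
p=s0["tool_pos"]; l=p[:2]-d["O"]
print("t",s0["time"],"pos",p.round(4),"stand x,y",np.round([l@ex,l@ey],4),"F",s0["contact_force"].round(2),"g",s0["gripper_width"])
print("turn units",np.degrees((T.inv()*G).as_rotvec()).round(2)/8)
for a in sys.argv[1:]:
    s,z=map(float,a.split(",")); w=np.r_[d["O"]+ey*s,z]
    print(a,"units",(T.inv().apply(w-p)/.025).round(2))
E
python3 go.py -0.125,0.22
```

```text
t 1.1 pos [0.493  0.3386 0.2558] stand x,y [0.176  0.5017] F [-0.68  0.91  1.05] g 0.00010290843937862222
turn units [-3.75000e-03 -1.25000e-03  2.75875e+00]
-0.125,0.22 units [-20.58 -15.94   1.43]
```

Emit:
jog_arm(
  targets=[
    [[-1.9, -1.5, 0], [0, 0, 0.4], 0],
    [[-3.8, -2.9, 0], [0, 0, 0.8], 0],
    [[-5.7, -4.4, 0], [0, 0, 1.2], 0],
    [[-7.6, -5.9, 0], [0, 0, 1.6], 0],
    [[-9.5, -7.3, 0], [0, 0, 2], 0],
    [[-11.4, -8.8, 0], [0, 0, 2.4], 0],
    [[-13.3, -10.3, 0], [0, 0, 2.7], 0],
    [[-15.2, -11.7, 0], [0, 0, 2.76], 0],
  ],
)

```text
time: 2.1
tool_pos: [0.5558, -0.137, 0.2559]
tool_rot: [-0.0, 0.551, 0.835, 0.0]
contact_force: [0.9, 1.2, -1.2]
gripper_width: 0.0
grasp_force: 0.0
```

```bash
python3 go.py -0.125,0.22 -0.125,0.075
```

```text
t 2.1 pos [ 0.5558 -0.137   0.2559] stand x,y [0.0473 0.0395] F [ 0.94  1.2  -1.2 ] g 7.089398734325137e-05
turn units [-0.00125 -0.0025   0.01   ]
-0.125,0.22 units [-6.58 -1.9   1.43]
-0.125,0.075 units [-6.58 -1.9   7.23]
```

Emit:
jog_arm(
  targets=[
    [[-2.2, -0.6, 0], [0, 0, 0], 0],
    [[-4.4, -1.3, 0], [0, 0, 0], 0],
    [[-6.6, -1.9, 0.5], [0, 0, 0], 0],
    [[-6.6, -1.9, 2.5], [0, 0, 0], 0],
    [[-6.6, -1.9, 4.5], [0, 0, 0], 0],
    [[-6.6, -1.9, 6.2], [0, 0, 0], 0],
    [[-6.6, -1.9, 7.3], [0, 0, 0], 0],
    [[-6.6, -1.9, 7.3], [0, 0, 0], 0],
  ],
)

```text
time: 3.1
tool_pos: [0.5752, -0.3039, 0.0699]
tool_rot: [-0.004, 0.55, 0.835, 0.0]
contact_force: [-0.5, 0.2, -0.1]
gripper_width: 0.001
grasp_force: 0.0
```

```bash
python3 go.py -0.0906,0.073 -0.0711,0.088 -0.0437,0.1003 -0.014,0.105 0.0008,0.104; python3 - <<'E'
from h import *
im,w=cloud("side"); cv2.imwrite("pics/s1.png",cv2.resize(im[150:320,190:390,::-1],None,fx=3,fy=3))
E
```

```text
t 3.1 pos [ 0.5752 -0.3039  0.0699] stand x,y [-0.0003 -0.1216] F [-0.47  0.16 -0.15] g 0.0010677113760417473
turn units [-0.02875 -0.045    0.01625]
-0.0906,0.073 units [ 1.24  0.01 -0.12]
-0.0711,0.088 units [ 2.02  0.01 -0.71]
-0.0437,0.1003 units [ 3.12  0.01 -1.2 ]
-0.014,0.105 units [ 4.31  0.01 -1.38]
0.0008,0.104 units [ 4.9   0.02 -1.33]
```

View pics/s1.png

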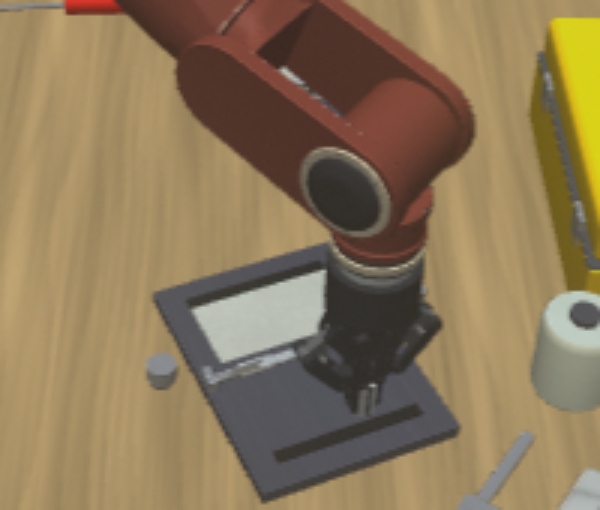

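The gripper stands clear on the -y side (fingertips at crop px (368,405)), and nothing is touching. I'll push along the arc.

Emit:
jog_arm(
  targets=[
    [[0.7, 0, -0.1], [0, 0, 0], 0],
    [[1.25, 0, -0.15], [0, 0, 0], 0],
    [[1.65, 0, -0.45], [0, 0, 0], 0],
    [[2.05, 0, -0.7], [0, 0, 0], 0],
    [[2.6, 0, -1.0], [0, 0, 0], 0],
    [[3.15, 0, -1.2], [0, 0, 0], 0],
    [[3.7, 0, -1.3], [0, 0, 0], 0],
    [[4.3, 0, -1.4], [0, 0, 0], 0],
  ],
)

```text
time: 4.15
tool_pos: [0.5348, -0.2057, 0.109]
tool_rot: [0.0, 0.55, 0.835, 0.0]
contact_force: [0.8, -0.5, -1.1]
gripper_width: -0.0
grasp_force: 0.6
```

```bash
python3 go.py 0.0008,0.1042 0.0153,0.1009 0.0289,0.0951 0.0413,0.087 0.0522,0.0769; python3 - <<'E'
from h import *
im,w=cloud("side"); cv2.imwrite("pics/s2.png",cv2.resize(im[200:320,220:360,::-1],None,fx=4,fy=4))
E
```

```text
t 4.15 pos [ 0.5348 -0.2057  0.109 ] stand x,y [ 0.0011 -0.0154] F [ 0.79 -0.48 -1.11] g -0.0004140767472925147
turn units [ 0.0025  -0.00125  0.01625]
0.0008,0.1042 units [ 0.65 -0.04  0.19]
0.0153,0.1009 units [ 1.23 -0.04  0.32]
0.0289,0.0951 units [ 1.77 -0.04  0.56]
0.0413,0.087 units [ 2.27 -0.04  0.88]
0.0522,0.0769 units [ 2.71 -0.04  1.28]
```

View pics/s2.png

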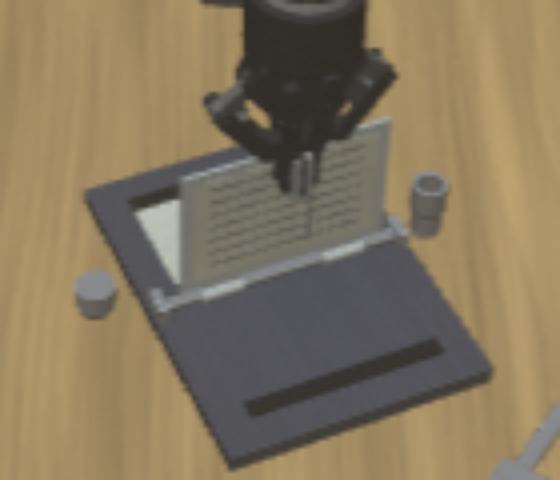

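The leaf is upright (free edge from crop px (180,180) to (390,120)) with the fingertips on its pushed face, and the stand hasn't moved. I'll follow the arc over.

Emit:
jog_arm(
  targets=[
    [[0.35, 0, 0.1], [0, 0, 0], 0],
    [[0.65, 0, 0.2], [0, 0, 0], 0],
    [[0.95, 0, 0.25], [0, 0, 0], 0],
    [[1.25, 0, 0.35], [0, 0, 0], 0],
    [[1.5, 0, 0.45], [0, 0, 0], 0],
    [[1.8, 0, 0.55], [0, 0, 0], 0],
    [[2.3, 0, 0.9], [0, 0, 0], 0],
    [[2.7, 0, 1.3], [0, 0, 0], 0],
  ],
)

```text
time: 5.2
tool_pos: [0.5082, -0.1436, 0.0756]
tool_rot: [-0.0, 0.55, 0.835, 0.0]
contact_force: [0.4, 0.2, 1.0]
gripper_width: -0.002
grasp_force: 0.5
```

```bash
python3 go.py 0.0611,0.0651 0.0678,0.0519 0.0722,0.0377 0.074,0.023
```

```text
t 5.2 pos [ 0.5082 -0.1436  0.0756] stand x,y [0.0009 0.0521] F [0.39 0.21 0.99] g -0.002196048190213224
turn units [ 0.0025  -0.00375  0.01625]
0.0611,0.0651 units [ 0.36 -0.04  0.42]
0.0678,0.0519 units [ 0.63 -0.04  0.95]
0.0722,0.0377 units [ 0.8  -0.04  1.52]
0.074,0.023 units [ 0.87 -0.04  2.11]
```

Emit:
jog_arm(
  targets=[
    [[0.2, 0, 0.2], [0, 0, 0], 0],
    [[0.36, 0, 0.42], [0, 0, 0], 0],
    [[0.63, 0, 0.95], [0, 0, 0], 0],
    [[0.72, 0, 1.25], [0, 0, 0], 0],
    [[0.8, 0, 1.5], [0, 0, 0], 0],
    [[0.84, 0, 1.8], [0, 0, 0], 0],
    [[0.87, 0, 2.0], [0, 0, 0], 0],
    [[0.87, 0, 2.1], [0, 0, 0], 0],
  ],
)

```text
time: 6.2
tool_pos: [0.4999, -0.1246, 0.0235]
tool_rot: [-0.0, 0.55, 0.835, -0.0]
contact_force: [-0.4, -0.4, 0.9]
gripper_width: -0.003
grasp_force: 0.3
```

```bash
python3 go.py 0.074,0.022
```

```text
t 6.2 pos [ 0.4999 -0.1246  0.0235] stand x,y [0.0007 0.0729] F [-0.43 -0.41  0.9 ] g -0.002648678819560526
turn units [-0.0025 -0.0025  0.015 ]
0.074,0.022 units [ 0.05 -0.03  0.06]
```

A small press confirms it is at the stop, then I retreat straight up.

Emit:
jog_arm(
  targets=[
    [[0, 0, 0.05], [0, 0, 0], 0],
    [[0, 0, 0.08], [0, 0, 0], 0],
    [[0, 0, 0.1], [0, 0, 0], 0],
    [[0, 0, 0.1], [0, 0, 0], 0],
  ],
)

```text
time: 6.7
tool_pos: [0.5, -0.1246, 0.0229]
tool_rot: [-0.001, 0.55, 0.835, -0.0]
contact_force: [-6.1, 2.1, 10.8]
gripper_width: 0.004
grasp_force: 5.6
```

Emit:
jog_arm(
  targets=[
    [[0, 0, -0.3], [0, 0, 0], 0],
    [[0, 0, -1], [0, 0, 0], 0],
    [[0, 0, -3], [0, 0, 0], 0],
    [[0, 0, -5], [0, 0, 0], 0],
    [[-2, 0, -7], [0, 0, 0], 0],
    [[-4, 0, -8], [0, 0, 0], 0],
    [[-6, 0, -8], [0, 0, 0], 0],
    [[-6, 0, -8], [0, 0, 0], 0],
  ],
)

```text
time: 7.7
tool_pos: [0.5598, -0.2654, 0.2226]
tool_rot: [0.001, 0.552, 0.834, -0.0]
contact_force: [-0.3, 0.9, -0.6]
gripper_width: -0.003
grasp_force: 0.0
```

```bash
python3 - <<'E'
from h import *
print(state()["tool_pos"],state()["contact_force"])
im,w=cloud("side"); cv2.imwrite("pics/s3.png",cv2.resize(im[150:320,220:370,::-1],None,fx=3,fy=3))
d=np.load("stand.npz"); 
for n in("side","top"):
    im,w=cloud(n)
    q=w.reshape(-1,3); q=q[np.isfinite(q).all(1)]
    l=np.c_[(q[:,:2]-d["O"])@d["ex"],(q[:,:2]-d["O"])@d["ey"],q[:,2]]
    for a,b in((.015,.04),(.04,.07),(.07,.1),(.1,.112),(-.11,-.03)):
        k=(abs(l[:,0])<.065)&(l[:,1]>a)&(l[:,1]<b)&(l[:,2]<.1); print(n,a,b,k.sum(),np.median(l[k,2]).round(4))
E
```

```text
[ 0.55980964 -0.26541143  0.2225576 ] [-0.29141432  0.91989382 -0.64241872]
side 0.015 0.04 307 0.0241
side 0.04 0.07 354 0.0241
side 0.07 0.1 334 0.0238
side 0.1 0.112 122 0.0238
side -0.11 -0.03 1130 0.0158
top 0.015 0.04 254 0.022
top 0.04 0.07 303 0.0223
top 0.07 0.1 300 0.0223
top 0.1 0.112 124 0.0222
top -0.11 -0.03 330 0.0142
```

View pics/s3.png

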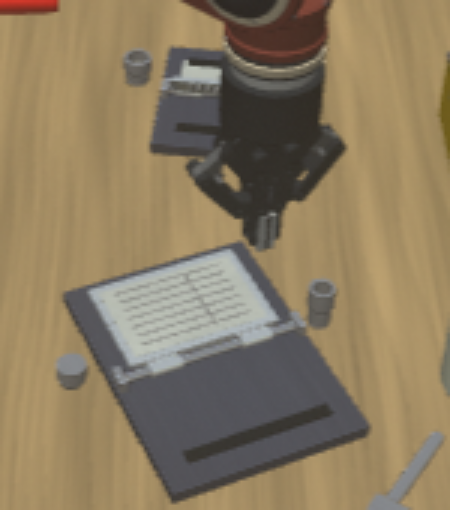

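The leaf lies flat on the +y side (crop px (190,305)). Its height is even at about 23 mm, the stand and nearby items are where they were, and the gripper is clear.

```bash
python3 -c "
from plant import *
print(job_done())"
```

```text
the job is handed in; nothing more can be done
None
```

The larger stand's leaf was eased over its spine and now lies fully flat on the +y side, with the stand in place and the arm clear; the job is handed in, and no verdict was returned.

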